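Make room in the book trough and slide the tall book in

ROBOT

A 6-joint arm with a two-finger parallel gripper is mounted at the origin on the work surface. World frame = base frame: x ahead of the robot, y to its left, z up, the work surface at z = 0. Lengths are in m, angles in rad, forces in N, time in s.
With the tool pointing down it reaches from about 0.325 to 0.775 m from the base axis. Payload 5.5 kg.
Tool frame: the origin (TCP) lies at the very end of the fingers, on their centre line; the grasp point (between the pads) lies 19 mm behind it (ctrl.pinch_z is the distance from the TCP to the grasp point, in m); z points along the fingers, y is the line along which they close (so a half turn about z gives the same grasp; the last joint's range is limited). The gripper opens to 85 mm and grips with 20 to 120 N. Pads are 22 mm wide; open, the fingers measure 114 mm over their backs; the gripper's body (76 mm by 85 mm) begins 54 mm behind the grasp point. The pads swing forward as they close: fully open they stand 13 mm farther back than shut.
Start: joints at [1.263, 0.091, 1.231, -0, 1.82, -0.057], TCP at [0.149, 0.581, 0.231] pointing down, gripper open.
Joint ranges: [-2.87, 2.87], [-0.86, 2.18], [0.17, 2.46], [-1.51, 4.65], [0.06, 2.69], [-2.65, 2.65]. Speed limits (rad/s): [2.57, 2.57, 3.01, 3.14, 3.14, 3.14].

INTERFACE

Orientations are given as [roll, pitch, yaw] about the fixed x, y, z axes, in that order (R = Rz(yaw) Ry(pitch) Rx(roll)).
In Python, from station import ctrl gives the robot as it stands.
- The arm moves only by the tool send_rows, never from a script. Its argument "steps" is a list that holds one entry, the list of rows, each a list of 7 numbers: the shift along the tool's x, y, z in m, then the turn, a rotation vector about the tool's x, y, z in degrees, then the opening, from 0 (shut) to 1 (fully open). In form: [[[x, y, z, rx, ry, rz, hand], ...]]. A call has 1 to 12 rows; each row shifts and turns the commanded pose from where the row before left it, along the tool's axes as they then stand; what a row does not reach is not made up. A row lasts 1/8 s, in which the tool goes at most 62.5 mm and 10.7 degrees, less where a joint would pass 70% of its speed; a pose out of reach is approached as far as the arm can. A call is refused whole if a number of a shift passes 0.0625 or a number of a turn 10.7, either way. A call with a gripper value outside its range is refused whole. The fingers move at their own pace and stop on an object; "squeeze" is the grip in N (left out, the last holds). Time passes only in rows, so rows that do not move let the fingers close. It gives the time, the measured TCP pose, the force, the opening and the grip force at its end, in the units of the state.
- ctrl.get_state(): the state, without advancing time (a new reading comes with each control period).
- ctrl.get_image(name): name is "scene" or "top" or "wrist"; returns a dict with "frame" (480x640x3 uint8, red, green, blue), "z_map" (480x640 float32, m along the optical axis (not along the pixel's ray), 0 where there is no reading), "camera_matrix" (3x3 intrinsics, pixels), "k1" (the pictures are not rectified: a ray, as slopes to the right and down, at radius r is drawn at 1 + k1 r^2 times it, then the intrinsics apply), "position" and "attitude" of the camera in the world. Camera axes: x right, y down, z forward; pixel columns grow to the right and rows downward; lengths in m; the calibration is good to about 2 mm. A picture is of the moment at which its call begins.
- ctrl.finish_job(): hands the job in; it is judged then, once.
The state is a dict: "t": time; "joints": joint angles; "joint_vel": joint speeds; "tau": joint torques, N m; "position": TCP position; "ee_rot": TCP orientation; "force": force on the tool from outside, world axes, zero at the start; "wrist_torque": the same for the moment, N m; "opening": opening from 0.0 (shut) to 1.0 (fully open); "grip_force": force on a finger pad.
Only numpy, scipy, OpenCV 4.12 (cv2) and the standard library are available. Lean on these libraries where they do the work, as an engineer would, in place of code of your own. Each camera call takes 0.05 s, during which the arm holds its last target. There are 200 camera calls.

TASK

Put the tall teal book, which stands by itself on the table, into the book trough between the maroon book and the mustard book. The row is closed up, so first gently slide the books apart along the row, the maroon side against one steel end plate and the mustard side against the other, without taking any of them out; then slide the teal book in with its spine facing out like the others, until it is fully home against the back and stands upright on the trough's floor. Press gently throughout, tip nothing over, and leave the other things on the table alone.

Things in the scene. Friction and masses are not known exactly. Their poses are not given: they have to be found in the camera images.
- trough: Light wooden book trough fixed to the table, open in front, on top and at the ends, 134 deep x 220 wide x 100 high. Origin on the table under the middle; x points in, from the front edge (x = -62) to the inner face of the back panel (x = +62), y along the row, z up. Floor 8 thick, level, no front lip. Yaw within 0.2 rad; the books share it. Books slide on the floor under a few newtons.
- trough_floor (a point): Middle of the floor's front edge. Two upright steel end plates (3 thick, 104 high), clamped 142 apart across the floor, bound the row; they do not give, and the pair sits up to 15 to either side of the trough's middle (not measured). Between them from +y to -y: grey, maroon, mustard, green book, touching, with 7 to 26 free at each end, 34 in all.
- teal_book: Hardback, teal with cream bands, 120 (x) x 30 (y) x 200 high, 0.2 to 0.4 kg, standing on the table left or right of the trough, spine roughly to the robot (yaw within 0.35 rad). Origin: centre of its underside; spine on -x, fore-edge on +x, y across the thickness. Fully home its origin is at about x = +2 in the trough's frame.
- teal_spine (a point): Middle of the teal book's spine (edges rounded 5), 60 to -x of the book's origin, 100 up. With the other books snug against both end plates the gap is only about 4 mm wider than this book. Pinched across the thickness by its top 30 mm, the fingers pass over the mustard book. It must be carried about 10 mm off the table to clear the trough's floor.
- mustard_book: Hardback in the trough, mustard with dark bands, 120 x 30 x 155 high, on the -y side of the maroon book, axes as the teal book, origin under its centre, 1 to 2 mm clear of the back panel. It stands 35 mm above its neighbours: its top can be pinched from above across the thickness and the book, kept upright, dragged along the row either way, pushing its neighbours.
- maroon_book: Hardback, origin at the centre of its underside, spine on -x, y across the thickness, z up. Maroon cover with gold bands, 120 x 28 x 112 high, in the trough between the grey and the mustard book.
- grey_book: Hardback, origin at the centre of its underside, spine on -x, y across the thickness, z up. Grey cover, about 116 x 24 x 118 high, in the trough, at the +y end of the row.
- green_book: Hardback, origin at the centre of its underside, spine on -x, y across the thickness, z up. Dark green cover, about 118 x 26 x 120 high, in the trough, at the -y end of the row, right (-y) of the mustard book.
- speaker: Grey round loudspeaker, 80 across, 154 high, loose, on the other side of the trough from the teal book. Origin under its centre. Leave alone.
- mug: White mug, 80 across, 90 high, loose. Origin under its centre. Leave alone.
- candle: Amber candle jar with wooden lid, 76 across, 85 high, loose. Origin under its centre. Leave alone.
- remote_a: Black remote control, 165 x 44 x 18, red key, loose, lying flat. Origin under its centre. Leave alone.
- remote_b: Black remote control, 165 x 44 x 18, green key, loose, lying flat. Origin under its centre. Leave alone.
- coasters: Stack of round coasters, 96 across, 29 high, loose. Origin under its centre. Leave alone.
Things that resemble listed ones, but are neither listed nor needed, are in the scene too. What is shaped like the grey_book but blue is not meant. There is more than one size of the teal_book; the one meant has the size given above.

How it is judged:
By the outcome, as a careful person would: the job done as asked, in the order asked, and still so for the second after the job is handed in, with the robot touching nothing.
It also fails if it takes over 72 s, if anything falls off the work surface, if the arm or the gripper's body presses on something with over 40 N, if the wrist force passes 120 N, or if a joint passes its speed limit or range.

## Working session

There is one attempt and no reset: what is moved stays moved. The work goes in short steps, Python scripts to look and compute and a tool call to move; the robot and the scene stay as the last step left them, time stands still between calls to the robot, and variables do not carry over. Pictures are saved under pics/ and viewed, at most 10 in all, crops included, and the job is handed in when it is done.

Besides the shell and the picture viewer there is one more tool, called after ">>>" in YAML: its name, and indented under it one key for each argument. send_rows: Moves the arm, as the interface text tells. Its arguments: {"type":"object","properties":{"steps":{"type":"array","items":{"type":"array","items":{"type":"array","items":{"type":"number"}}}},"squeeze":{"type":"number"}},"required":["steps"]}

```bash
mkdir -p pics; ls; cat > h.py <<'E'
import numpy as np,cv2
from station import ctrl
def save(n,f):
    im=ctrl.get_image(n); cv2.imwrite(f'pics/{f}.png',im['frame'][:,:,::-1]); np.savez(f'pics/{f}.npz',**{k:np.array(v) for k,v in im.items()}); return im
def load(f): return np.load(f'pics/{f}.npz')
def cloud(im):
    K=im['camera_matrix'];k1=float(im['k1']);v,u=np.mgrid[0:480,0:640]
    a=(u-K[0,2])/K[0,0];b=(v-K[1,2])/K[1,1]
    x,y=a.copy(),b.copy()
    for _ in range(8):
        s=1+k1*(x*x+y*y);x,y=a/s,b/s
    z=im['z_map'];P=np.stack([x*z,y*z,z],-1)
    A=np.array(im['attitude'])
    if A.shape!=(3,3):
        from scipy.spatial.transform import Rotation as R
        A=R.from_euler('xyz',A).as_matrix() if A.size==3 else R.from_quat(A).as_matrix()
    return P@A.T+np.array(im['position'])
E
python3 - <<'E'
from h import *
for n in('scene','top'):
    im=save(n,n);print(n,im['position'],im['attitude'],im['k1'],im['camera_matrix'])
print(ctrl.get_state())
E
```

```text
pics
scene [ 0.61105915 -0.61250426  1.00742348] [-2.58134942 -0.00635535  0.0640141 ] -0.07703857575804494 [[435.26217491   0.         319.80076882]
 [  0.         435.26217491 235.32267503]
 [  0.           0.           1.        ]]
top [ 0.43254337 -0.01573466  1.24690314] [-3.01536872e+00  1.01941885e-03 -1.57998195e+00] -0.05462216329708068 [[464.2912239    0.         317.02816023]
 [  0.         464.2912239  238.83047915]
 [  0.           0.           1.        ]]
{'t': 0.1, 'joints': array([ 1.26329254e+00,  9.18329647e-02,  1.23176740e+00,  1.55459899e-05,
        1.81977898e+00, -5.66817283e-02]), 'joint_vel': array([ 0.00057103, -0.00359678, -0.00243628, -0.0009741 ,  0.00233749,
        0.00189868]), 'tau': array([ 2.44753472e-03, -4.60217750e+01, -4.19219184e+01, -8.36613117e-05,
        1.06526638e-02, -3.98691282e-05]), 'position': array([0.14883296, 0.58099771, 0.23023326]), 'ee_rot': array([-3.13980968e+00, -1.16267747e-04,  2.89077431e+00]), 'force': array([ 0.03813154, -0.0509168 , -0.49396125]), 'wrist_torque': array([ 0.02692101, -0.00555527,  0.0233214 ]), 'grip_force': 0.0, 'opening': 0.9989820401309591}
```

View pics/top.png

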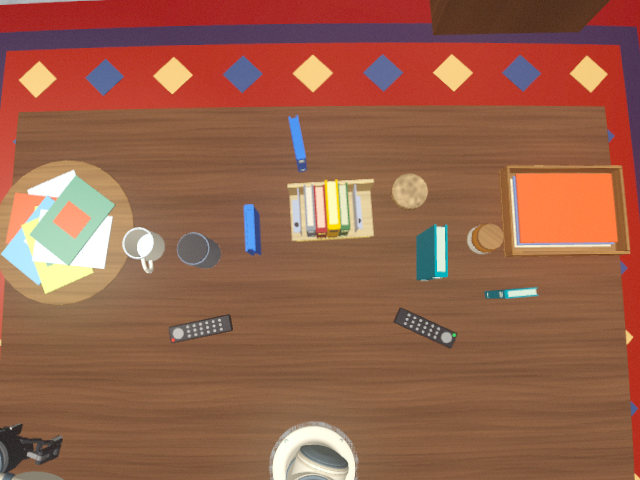

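View pics/scene.png

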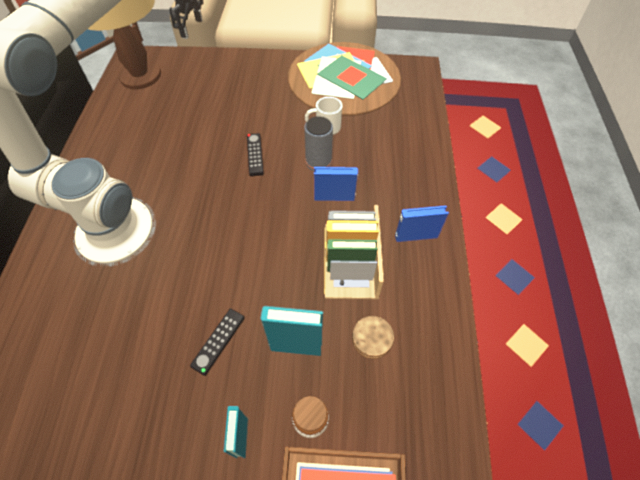

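The top view shows the trough at about (331,210), with the mustard top at (332,208). The tall teal book's top is at about (441,252), and the small teal one at (512,293) isn't the one meant. Next I'll measure the top faces from depth.

```bash
python3 - <<'E'
from h import *
im=load('top');P=cloud(im);f=im['frame']
hsv=cv2.cvtColor(f,cv2.COLOR_RGB2HSV)
def rep(n,box,zlo,zhi):
    u0,u1,v0,v1=box;m=np.zeros((480,640),bool);m[v0:v1,u0:u1]=1
    m&=(P[...,2]>zlo)&(P[...,2]<zhi);p=P[m]
    if len(p)<4: print(n,len(p));return
    (c,s,a)=cv2.minAreaRect((p[:,:2]*1000).astype(np.float32))
    print(n,len(p),np.round(c,1),np.round(s,1),round(a,1),'z',np.round(np.median(p[:,2])*1000,1))
rep('teal',(410,460,215,290),.19,.21)
rep('mustard',(285,380,175,245),.145,.165)
rep('others',(285,380,175,245),.106,.125)
rep('back+plates',(285,380,175,245),.095,.1055)
rep('floor',(285,380,175,245),.004,.012)
rep('table',(540,600,300,400),-.02,.02)
rep('coaster',(385,435,165,215),.02,.05)
rep('speaker',(170,225,225,275),.14,.17)
rep('remoteb',(390,460,300,350),.01,.03)
cv2.imwrite('pics/c1.png',cv2.resize(f[165:295,280:460,::-1],None,fx=4.4,fy=4.4,interpolation=cv2.INTER_CUBIC))
E
```

```text
teal 737 [ 537.8 -296.6] [ 32.3 120. ] 87.4 z 197.9
mustard 597 [653.7 -54. ] [120.   30.1] 2.9 z 160.0
others 1063 [654.8 -44.2] [123.2 144.1] 4.1 z 120.3
back+plates 408 [660.6 -54.8] [134.7 216.3] 3.1 z 99.8
floor 1343 [669.9 -58.7] [252.8 193.7] 88.3 z 7.6
table 5972 [ 287.1 -690.1] [171.2 267. ] 87.0 z 0.1
coaster 964 [ 715.3 -264.8] [95.1 92.3] 72.2 z 28.2
speaker 878 [552.8 280.5] [77.8 78.5] 0.5 z 152.5
remoteb 1063 [ 351.8 -297.3] [165.4  44.3] 64.4 z 17.7
```

View pics/c1.png

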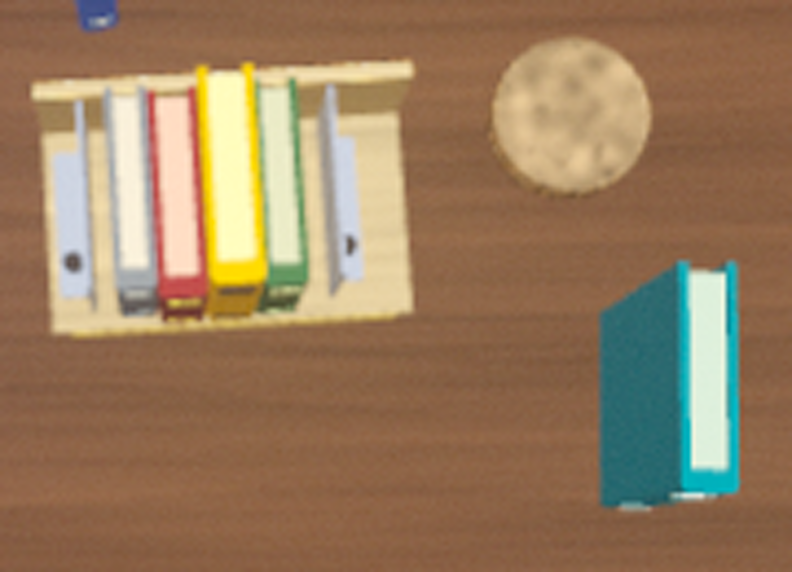

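```bash
cat >> h.py <<'E'
def line(p,thr=3):  # robust fit y=a+b x
    b,a=np.polyfit(p[:,0],p[:,1],1)
    return a,b
def bookfit(P,box,zlo,zhi):
    u0,u1,v0,v1=box;m=np.zeros(P.shape[:2],bool);m[v0:v1,u0:u1]=1
    m&=(P[...,2]>zlo)&(P[...,2]<zhi);p=P[m][:,:2]*1000
    q=p-p.mean(0);w,V=np.linalg.eigh(q.T@q);d=V[:,1]*np.sign(V[0,1]);n=np.array([-d[1],d[0]])
    s,t=p@d,p@n;lo=lambda a:np.percentile(a,[.3,99.7])
    S,T=lo(s),lo(t);c=d*S.mean()+n*T.mean()
    return c,np.degrees(np.arctan2(d[1],d[0])),np.diff(S)[0],np.diff(T)[0]
E
python3 - <<'E'
from h import *
im=load('top');P=cloud(im)
print('teal',bookfit(P,(410,460,215,290),.19,.21))
c,y,_,_=bookfit(P,(285,380,175,245),.145,.17);print('must',c,y)
# trough: back panel yaw
m=np.zeros((480,640),bool);m[175:200,285:380]=1;m&=(P[...,2]>.094)&(P[...,2]<.104)&(P[...,0]>.71)
p=P[m][:,:2]*1000;b,a=np.polyfit(p[:,1],p[:,0],1);print('back yaw',-np.degrees(np.arctan(b)),p.min(0),p.max(0),len(p))
t=np.radians(y);d=np.array([np.cos(t),np.sin(t)]);n=np.array([-d[1],d[0]])
m=np.zeros((480,640),bool);m[170:245,285:380]=1;m&=(P[...,2]>.09)
p=P[m]*1000;q=p[:,:2]-c;s,r=q@d,q@n
k=(np.abs(s)<45);h,e=np.histogram(r[k],np.arange(-120,121,3))
for i in range(len(h)):
    if h[i]: kk=k&(r>=e[i])&(r<e[i+1]);print(e[i],h[i],np.round(np.median(p[kk,2])),np.round(r[kk].min(),1),np.round(r[kk].max(),1))
k=np.abs(p[:,2]-100)<5;print('back s',np.percentile(s[k],[1,99]),'ext r',np.percentile(r[k],[1,99]))
E
```

```text
teal (array([ 537.42348804, -296.64783412]), np.float64(-2.220385379185887), np.float64(118.94954943501597), np.float64(31.456554156909533))
must [653.37211826 -53.88492322] 2.9990442053940427
back yaw 2.894199155877062 [ 711.49554171 -159.46122165] [733.54597309  56.44513417] 277
-66 10 101.0 -64.2 -63.2
-63 38 101.0 -62.9 -60.3
-60 10 101.0 -60.0 -58.5
-42 36 127.0 -41.7 -39.3
-39 50 127.0 -39.0 -36.1
-36 40 125.0 -35.8 -33.2
-33 44 124.0 -33.0 -30.1
-30 43 125.0 -30.0 -27.1
-27 48 124.0 -27.0 -24.1
-24 43 124.0 -24.0 -21.0
-21 40 127.0 -21.0 -18.0
-18 11 128.0 -18.0 -15.2
-15 49 162.0 -14.9 -12.1
-12 46 161.0 -11.9 -9.0
-9 46 159.0 -9.0 -6.0
-6 48 159.0 -6.0 -3.0
-3 48 159.0 -3.0 -0.1
0 45 158.0 0.1 2.9
3 45 159.0 3.1 6.0
6 48 159.0 6.1 8.9
9 47 161.0 9.0 11.9
12 64 161.0 12.1 15.0
15 42 120.0 15.2 18.0
18 45 119.0 18.0 21.0
21 42 116.0 21.1 23.9
24 42 116.0 24.1 26.8
27 46 117.0 27.0 29.9
30 45 116.0 30.0 32.9
33 43 116.0 33.0 35.9
36 42 118.0 36.0 38.9
39 43 119.0 39.0 42.0
42 43 124.0 42.1 45.0
45 44 125.0 45.0 48.0
48 43 124.0 48.0 50.9
51 44 123.0 51.0 54.0
54 43 122.0 54.1 57.0
57 45 122.0 57.1 60.0
60 44 123.0 60.1 63.0
63 44 126.0 63.1 66.0
66 21 125.0 66.1 67.4
78 8 102.0 80.6 81.0
81 40 103.0 81.0 83.8
back s [-59.10814153  73.83563595] ext r [-106.57254944  104.3806014 ]
```

>>> send_rows:
  steps:
    - [[0,0,0,0,0,-8.7,1],[0,0,0,0,0,-8.7,1],[-0.0294,-0.0413,0,0,0,0,1],[-0.0294,-0.0413,0,0,0,0,1],[-0.0294,-0.0413,0,0,0,0,1],[-0.0294,-0.0413,0,0,0,0,1],[-0.0294,-0.0413,0,0,0,0,1],[-0.0294,-0.0413,0,0,0,0,1],[-0.0294,-0.0413,0,0,0,0,1],[-0.0294,-0.0413,0,0,0,0,1],[-0.0294,-0.0413,0,0,0,0,1],[-0.0294,-0.0413,0,0,0,0,1]]
  squeeze: 30

```text
t: 1.6
position: [0.465, 0.1829, 0.2309]
ee_rot: [-3.142, -0.001, -3.089]
force: [0.4, 0.3, -0.1]
opening: 1.0
grip_force: 0.0
```

>>> send_rows:
  steps:
    - [[-0.0294,-0.0413,0,0,0,0,1],[-0.0294,-0.0413,0,0,0,0,1],[-0.0294,-0.0413,0,0,0,0,1],[-0.0294,-0.0413,0,0,0,0,1],[-0.0294,-0.0413,0,0,0,0,1],[-0.0294,-0.0413,0,0,0,0,1],[0,0,0,0,0,0,1],[0,0,0,0,0,0,1]]

```text
t: 2.6
position: [0.6533, -0.0535, 0.2305]
ee_rot: [3.141, -0.001, -3.089]
force: [0.4, -0.1, -0.2]
opening: 0.998
grip_force: 0.0
```

```bash
python3 - <<'E'
from h import *
im=save('wrist','w1');print(im['position'],im['attitude'])
P=cloud(im);s=ctrl.get_state();print(s['position'],s['ee_rot'],s['joints'],s['force'])
print('must',bookfit(P,(0,640,0,480),.152,.17))
E
```

```text
[ 0.58166818 -0.05711066  0.3738467 ] [ 2.85354850e+00 -4.62127416e-04  1.62261561e+00]
[ 0.65321467 -0.05297175  0.23126638] [ 3.14112809e+00 -3.50303903e-04 -3.08799158e+00] [-1.33023938e-01  2.44735622e-01  1.06015630e+00  4.05812688e-04
  1.83713113e+00 -1.75731453e+00] [ 0.32109688  0.09459814 -0.64568153]
must (array([656.4516692 , -51.24246352]), np.float64(2.9432023092697825), np.float64(118.97887663033589), np.float64(29.86477728346449))
```

View pics/w1.png

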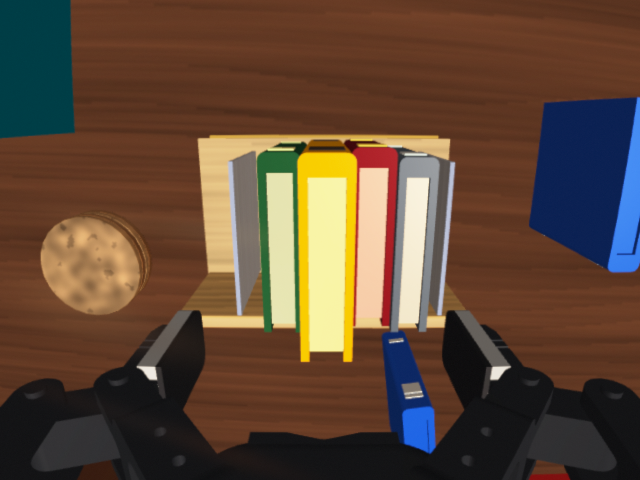

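Wrist view: the mustard top spans u≈300–355, centred between the fingers (mid u≈322), and the row order is as described. I'll lower and pinch.

>>> send_rows:
  steps:
    - [[0,0.001,0.04,0,0,0,1],[0,0,0.03,0,0,0,1],[0,0,0.015,0,0,0,1],[0,0,0.012,0,0,0,1],[0,0,0,0,0,0,0],[0,0,0,0,0,0,0],[0,0,0,0,0,0,0],[0,0,0,0,0,0,0],[0,0,0,0,0,0,0],[0,0,0,0,0,0,0]]

```text
t: 3.9
position: [0.6541, -0.0527, 0.1356]
ee_rot: [-3.141, 0.002, -3.089]
force: [-0.6, 0.9, 5.4]
opening: 0.349
grip_force: 30.9
```

>>> send_rows:
  steps:
    - [[0,0.002,0,0,0,0,0],[0,0.002,0,0,0,0,0],[0,0.002,0,0,0,0,0],[0,0.002,0,0,0,0,0],[0,0.001,0,0,0,0,0],[0,0.001,0,0,0,0,0],[0,0,0,0,0,0,0]]

```text
t: 4.78
position: [0.6535, -0.0448, 0.1356]
ee_rot: [-3.138, 0.002, -3.09]
force: [0.3, -5.2, 5.5]
opening: 0.349
grip_force: 31.4
```

>>> send_rows:
  steps:
    - [[0,0.001,0,0,0,0,0],[0,0.001,0,0,0,0,0],[0,0.001,0,0,0,0,0],[0,0,0,0,0,0,0]]

```text
t: 5.28
position: [0.6534, -0.0419, 0.1357]
ee_rot: [-3.138, 0.002, -3.09]
force: [0.5, -5.0, 7.0]
opening: 0.347
grip_force: 31.4
```

>>> send_rows:
  steps:
    - [[0,0.001,0,0,0,0,0],[0,0.001,0,0,0,0,0],[0,0,0,0,0,0,0]]

```text
t: 5.65
position: [0.6533, -0.0396, 0.1356]
ee_rot: [-3.138, 0.002, -3.09]
force: [1.2, -5.5, 5.7]
opening: 0.348
grip_force: 31.4
```

>>> send_rows:
  steps:
    - [[0,0.001,0,0,0,0,0],[0,0.001,0,0,0,0,0],[0,0,0,0,0,0,0]]

```text
t: 6.02
position: [0.6532, -0.0378, 0.1357]
ee_rot: [-3.138, 0.002, -3.09]
force: [-0.0, -5.0, 6.7]
opening: 0.349
grip_force: 31.3
```

>>> send_rows:
  steps:
    - [[0,0.001,0,0,0,0,0],[0,0,0,0,0,0,0]]

```text
t: 6.28
position: [0.6531, -0.0376, 0.1357]
ee_rot: [-3.136, 0.002, -3.091]
force: [0.8, -7.7, 5.9]
opening: 0.344
grip_force: 31.3
```

>>> send_rows:
  steps:
    - [[0,0.001,0,0,0,0,0],[0,0,0,0,0,0,0]]

```text
t: 6.52
position: [0.6532, -0.0376, 0.1357]
ee_rot: [-3.135, 0.002, -3.092]
force: [0.9, -11.0, 5.6]
opening: 0.344
grip_force: 31.3
```

>>> send_rows:
  steps:
    - [[0,0.001,0,0,0,0,0],[0,0,0,0,0,0,0]]

```text
t: 6.78
position: [0.6531, -0.0374, 0.1357]
ee_rot: [-3.134, 0.002, -3.092]
force: [1.7, -12.8, 6.6]
opening: 0.344
grip_force: 31.3
```

>>> send_rows:
  steps:
    - [[0,-0.002,0,0,0,0,0],[0,-0.002,0,0,0,0,0],[0,-0.003,0,0,0,0,0],[0,-0.003,0,0,0,0,0],[0,-0.003,0,0,0,0,0],[0,-0.003,0,0,0,0,0],[0,-0.003,0,0,0,0,0],[0,-0.003,0,0,0,0,0],[0,-0.003,0,0,0,0,0],[0,-0.003,0,0,0,0,0],[0,-0.002,0,0,0,0,0],[0,0,0,0,0,0,0]]

```text
t: 8.28
position: [0.6546, -0.0607, 0.1357]
ee_rot: [3.138, 0.002, -3.087]
force: [0.5, 4.3, 6.3]
opening: 0.344
grip_force: 32.0
```

>>> send_rows:
  steps:
    - [[0,-0.001,0,0,0,0,0],[0,-0.001,0,0,0,0,0],[0,-0.001,0,0,0,0,0],[0,-0.001,0,0,0,0,0],[0,0,0,0,0,0,0]]

```text
t: 8.9
position: [0.6548, -0.0645, 0.1357]
ee_rot: [3.138, 0.002, -3.087]
force: [-0.6, 4.8, 6.7]
opening: 0.344
grip_force: 32.1
```

>>> send_rows:
  steps:
    - [[0,-0.001,0,0,0,0,0],[0,-0.001,0,0,0,0,0],[0,-0.001,0,0,0,0,0],[0,-0.001,0,0,0,0,0],[0,-0.001,0,0,0,0,0],[0,0,0,0,0,0,0]]

```text
t: 9.65
position: [0.655, -0.0694, 0.1357]
ee_rot: [3.138, 0.002, -3.087]
force: [-0.2, 6.2, 7.0]
opening: 0.346
grip_force: 32.1
```

>>> send_rows:
  steps:
    - [[0,-0.001,0,0,0,0,0],[0,-0.001,0,0,0,0,0],[0,0,0,0,0,0,0]]

```text
t: 10.02
position: [0.6552, -0.0715, 0.1357]
ee_rot: [3.138, 0.002, -3.087]
force: [0.4, 5.0, 8.0]
opening: 0.345
grip_force: 32.1
```

>>> send_rows:
  steps:
    - [[0,-0.001,0,0,0,0,0],[0,0,0,0,0,0,0]]

```text
t: 10.28
position: [0.6552, -0.0719, 0.1358]
ee_rot: [3.137, 0.002, -3.087]
force: [0.1, 6.7, 7.5]
opening: 0.345
grip_force: 32.3
```

>>> send_rows:
  steps:
    - [[0,-0.001,0,0,0,0,0],[0,-0.001,0,0,0,0,0],[0,0,0,0,0,0,0]]

```text
t: 10.65
position: [0.6553, -0.0722, 0.1358]
ee_rot: [3.135, 0.002, -3.085]
force: [-0.8, 12.7, 8.2]
opening: 0.345
grip_force: 32.0
```

>>> send_rows:
  steps:
    - [[0,0.004,0,0,0,0,0],[0,0,0,0,0,0,0.45],[0,0,0,0,0,0,0.7],[0,0,0,0,0,0,1],[0,0,0,0,0,0,1],[0,0,-0.03,0,0,0,1],[0,0,-0.06,0,0,0,1],[0,0,-0.06,0,0,0,1],[0,0,0,0,0,0,1],[0,0,0,0,0,0,1]]

```text
t: 11.9
position: [0.6547, -0.0729, 0.2841]
ee_rot: [-3.142, 0.0, -3.089]
force: [0.3, -0.1, -0.5]
opening: 0.999
grip_force: 0.0
```

```bash
cat > g.py <<'E'
from h import *
def rowprof(P,c,y,zmin=.09):
    t=np.radians(y);d=np.array([np.cos(t),np.sin(t)]);n=np.array([-d[1],d[0]])
    p=P.reshape(-1,3)*1000;q=p[:,:2]-c;s,r=q@d,q@n
    for lab,s0,s1 in(('spine',-55,-15),('back',15,55)):
        k=(s>s0)&(s<s1)&(np.abs(r)<100)&(p[:,2]>zmin*1000)
        x=np.sort(r[k]);g=np.where(np.diff(x)>2)[0]
        print(lab,len(x),np.round(x[0],1),[(np.round(x[i],1),np.round(x[i+1],1)) for i in g],np.round(x[-1],1))
E
python3 - <<'E'
from g import *
im=save('wrist','w2');P=cloud(im);s=ctrl.get_state();print(s['position'],s['ee_rot'])
b=bookfit(P,(0,640,0,480),.152,.17);print('W must',b);rowprof(P,np.array([653.4,-53.9]),b[1])
im=save('top','t2');P=cloud(im)
print('T must',bookfit(P,(285,380,175,245),.145,.17));rowprof(P,np.array([653.4,-53.9]),b[1])
E
```

```text
[ 0.65437628 -0.0728019   0.28252584] [ 3.14106099e+00 -2.34337499e-03 -3.08882379e+00]
W must (array([ 610.59312106, -165.03307612]), np.float64(63.49389895635889), np.float64(290.6277949012605), np.float64(112.1833736863233))
spine 22144 -99.9 [(np.float64(-88.6), np.float64(-84.7)), (np.float64(46.6), np.float64(53.1))] 53.1
back 22814 -64.4 [] 83.3
T must (array([637.50003577, -73.21036057]), np.float64(5.2131856429637935), np.float64(85.70104221054476), np.float64(31.149958805657874))
spine 3247 -62.0 [] 47.5
back 1574 -46.2 [(np.float64(-46.2), np.float64(-36.8))] 84.8
```

View pics/w2.png

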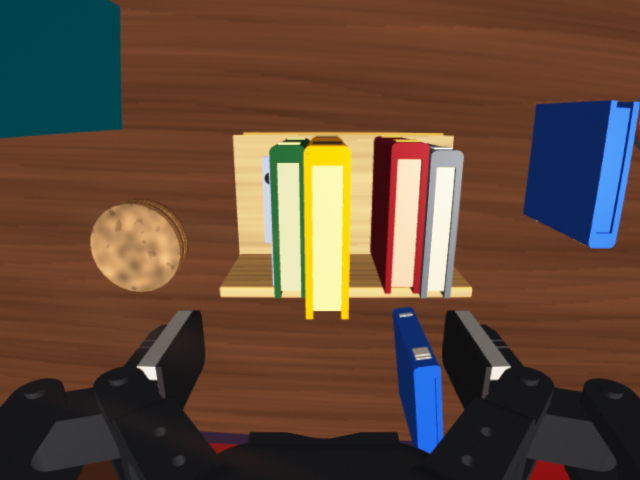

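Wrist view: the row is open, with the mustard at u≈305–350, floor showing in the gap, and the maroon top from u≈390. I'll measure the gap from that depth, masking out the gripper.

```bash
python3 - <<'E'
from g import *
im=load('pics/w2'[5:]);P=cloud(im)
box=(225,480,125,330)
b=bookfit(P,box,.150,.175);print('must',b)
c=np.array([653.4,-53.9]);t=np.radians(3);d=np.array([np.cos(t),np.sin(t)]);n=np.array([-d[1],d[0]])
p=P[125:325,225:470].reshape(-1,3)*1000;q=p[:,:2]-c;s,r=q@d,q@n
for lab,z0,z1 in(('mustard',150,170),('row',110,132),('plate/back',96,106)):
  for s0,s1 in((-55,-25),(-20,20),(25,50)):
    k=(s>s0)&(s<s1)&(p[:,2]>z0)&(p[:,2]<z1)
    if k.sum()<5: continue
    x=np.sort(r[k]);g=np.where(np.diff(x)>2)[0]
    print(lab,s0,np.round(x[0],1),[tuple(np.round(x[i:i+2],1)) for i in g],np.round(x[-1],1))
k=(p[:,2]>92)&(p[:,2]<104)&(s>55);print('back inner s',np.percentile(s[k],[1,99]))
k=(p[:,2]>4)&(p[:,2]<12);print('floor front s',np.percentile(s[k],[.5]))
k=(p[:,2]>110);print('spines s',np.percentile(s[k],[.5]))
E
```

```text
must (array([657.60209929, -69.91375585]), np.float64(3.0508899618109058), np.float64(119.05613747226903), np.float64(29.849632078702))
mustard -55 -31.2 [] -1.1
mustard -20 -31.3 [] -1.2
mustard 25 -30.9 [] -1.1
row -55 -57.7 [(np.float64(-32.1), np.float64(-29.6)), (np.float64(-29.6), np.float64(-2.8)), (np.float64(-2.8), np.float64(30.3))] 83.1
row -20 -57.6 [(np.float64(-32.9), np.float64(30.3))] 83.0
row 25 -57.5 [(np.float64(-32.9), np.float64(30.8))] 83.3
plate/back -55 -61.7 [(np.float64(-60.7), np.float64(-54.4)), (np.float64(-54.4), np.float64(-35.1)), (np.float64(-32.2), np.float64(30.3)), (np.float64(32.8), np.float64(64.2))] 71.2
plate/back -20 -61.7 [(np.float64(-60.6), np.float64(30.9))] 31.4
plate/back 25 -61.6 [(np.float64(-60.7), np.float64(30.7))] 31.2
back inner s [64.63924521 76.49065786]
floor front s [-58.97009623]
spines s [-71.66564815]
```

>>> send_rows:
  steps:
    - [[0.0214,-0.0362,0,0,0,0,1],[0.0214,-0.0362,0,0,0,0,1],[0.0214,-0.0362,0,0,0,0,1],[0.0214,-0.0362,0,0,0,0,1],[0.0214,-0.0362,0,0,0,0,1],[0.0214,-0.0362,0,0,0,0,1],[0,0,0,0,0,5.2,1],[0,0,0,0,0,0,1],[0,0,0,0,0,0,1]]

```text
t: 13.12
position: [0.5379, -0.2959, 0.2831]
ee_rot: [3.141, -0.002, 3.106]
force: [0.1, 0.2, 0.0]
opening: 0.997
grip_force: 0.0
```

```bash
python3 - <<'E'
from g import *
im=save('wrist','w3');P=cloud(im);s=ctrl.get_state();print(s['position'],s['ee_rot'],s['joints'])
print(im['position']); print('teal',bookfit(P,(210,440,60,420),.19,.215),np.median(P[200:260,310:330,2]))
im=save('top','t3');P=cloud(im);print('teal',bookfit(P,(410,460,215,290),.19,.21))
E
```

```text
[ 0.53799903 -0.29585659  0.28346164] [ 3.14090005e+00 -1.09979718e-03  3.10590633e+00] [-5.58215079e-01  1.48853571e-01  1.07552948e+00  5.45662856e-05
  1.91850830e+00 -2.09330614e+00]
[ 0.466194   -0.29316517  0.42648425]
teal (array([ 539.33141254, -295.53173788]), np.float64(-1.8179390209791377), np.float64(118.63930698778978), np.float64(29.839250789427012)) 0.19765568145847232
teal (array([ 550.14098454, -294.40899481]), np.float64(-7.777806641561894), np.float64(97.58227917747683), np.float64(33.652046512289104))
```

View pics/w3.png

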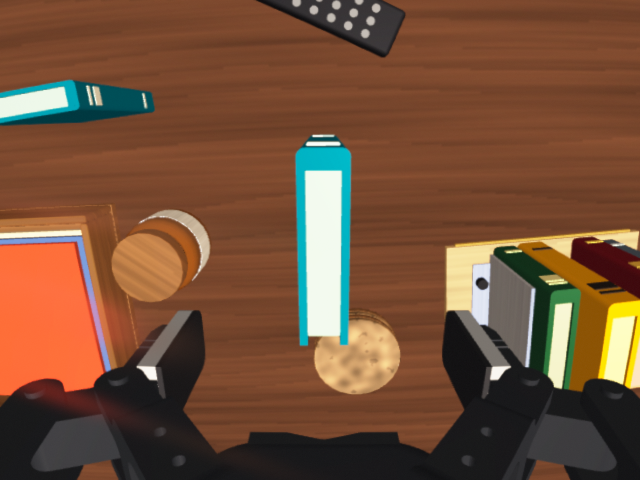

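Wrist view: the teal top (u≈297–350, spine at the top) is centred between the fingers, so I'll lower, grip and lift.

>>> send_rows:
  steps:
    - [[0,0,0.05,0,0,0,1],[0,0,0.04,0,0,0,1],[0,0,0.02,0,0,0,1],[0,0,0.0095,0,0,0,1],[0,0,0,0,0,0,0.7],[0,0,0,0,0,0,0],[0,0,0,0,0,0,0],[0,0,0,0,0,0,0],[0,0,0,0,0,0,0],[0,0,0,0,0,0,0],[0,0,0,0,0,0,0]]
  squeeze: 45

```text
t: 14.6
position: [0.5384, -0.2966, 0.1664]
ee_rot: [-3.14, 0.002, 3.104]
force: [0.3, 0.5, 5.8]
opening: 0.343
grip_force: 45.8
```

>>> send_rows:
  steps:
    - [[0,0,-0.005,0,0,0,0],[0,0,-0.01,0,0,0,0],[0,0,-0.01,0,0,0,0],[0,0,0,0,0,0,0]]

```text
t: 15.1
position: [0.5383, -0.2967, 0.1913]
ee_rot: [-3.14, 0.002, 3.104]
force: [-0.7, -0.6, -2.1]
opening: 0.342
grip_force: 45.0
```

>>> send_rows:
  steps:
    - [[0.0173,0,0,0,0,0,0],[0,0,0,0,0,-5.2,0],[0,0.02,0,0,0,0,0],[0,0.03,0,0,0,0,0],[0,0.035,0,0,0,0,0],[0,0.04,0,0,0,0,0],[0,0.04,0,0,0,0,0],[0,0.035,0,0,0,0,0],[0,0.03,0,0,0,0,0],[0,0.0204,0,0,0,0,0],[0,0,0,0,0,0,0],[0,0,0,0,0,0,0]]

```text
t: 16.6
position: [0.5072, -0.0457, 0.1897]
ee_rot: [-3.141, -0.0, -3.089]
force: [-0.0, 0.3, -0.9]
opening: 0.342
grip_force: 45.3
```

```bash
python3 - <<'E'
from g import *
s=ctrl.get_state();print(s['position'],s['ee_rot'],s['force'])
im=save('wrist','w4');P=cloud(im)
c=np.array([653.4,-53.9]);t=np.radians(3);d=np.array([np.cos(t),np.sin(t)]);n=np.array([-d[1],d[0]])
p=P.reshape(-1,3)*1000;q=p[:,:2]-c;S,r=q@d,q@n
print('tcp s,r',(s['position'][:2]*1000-c)@d,(s['position'][:2]*1000-c)@n)
k=(p[:,2]>205)&(p[:,2]<235)&(np.abs(r-14)<25);print('top z',np.median(p[k,2]),'s',np.percentile(S[k],[.5,99.5]))
for s0 in range(-210,-85,15):
  kk=k&(S>s0)&(S<s0+15)
  if kk.sum()>20: print('teal',s0,np.round(np.percentile(r[kk],[.5,99.5]),1))
for lab,z0,z1 in(('mustard',150,172),('row',108,132),('all',20,150)):
  for s0 in(-58,-40,-20,0,20):
    k=(S>s0)&(S<s0+18)&(p[:,2]>z0)&(p[:,2]<z1)&(r>-62)&(r<90)
    if k.sum()<5: continue
    x=np.sort(r[k]);g=np.where(np.diff(x)>2)[0]
    print(lab,s0,np.round(x[0],1),[tuple(np.round(x[i:i+2],1)) for i in g],np.round(x[-1],1))
im=save('top','t4');f=im['frame']
a=cv2.resize(load('w4')['frame'],(480,360));b=cv2.resize(f[170:290,270:380],(320,349))
b=cv2.copyMakeBorder(b,0,11,0,0,cv2.BORDER_CONSTANT);cv2.imwrite('pics/c4.png',np.hstack([a,b])[:,:,::-1])
E
```

```text
[ 0.50717819 -0.04567364  0.18974655] [-3.14123260e+00 -6.62400707e-05 -3.08896278e+00] [-0.02509973  0.32216453 -0.90057477]
tcp s,r -145.59088542162033 15.86773969354026
top z 221.97920376412787 s [-203.80949387 -116.36202081]
teal -210 [ 1.2 30.6]
teal -195 [ 1.1 30.9]
teal -180 [ 1.2 31. ]
teal -165 [-10.6  38.3]
teal -150 [-0.4 32.5]
teal -135 [ 0.9 31.4]
teal -120 [ 3.3 28.5]
mustard -58 -14.7 [] -8.7
row -58 -15.9 [(np.float64(-12.4), np.float64(45.6))] 52.0
row -40 45.7 [] 52.8
all -58 -62.0 [(np.float64(-54.4), np.float64(-16.9)), (np.float64(-9.4), np.float64(45.6))] 52.0
all -40 45.7 [] 52.8
```

View pics/c4.png

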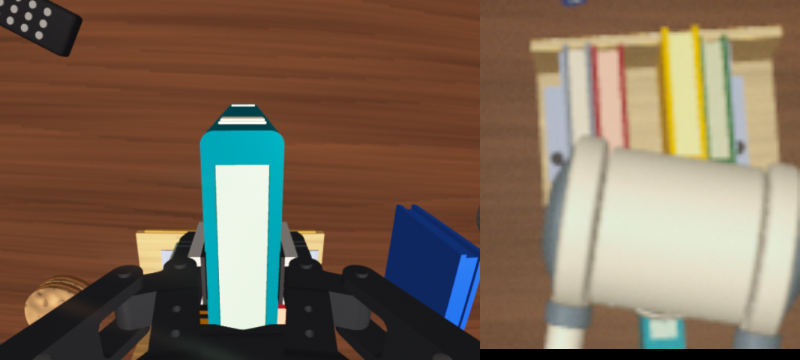

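Left: the teal book is held square in the fingers, r≈16 in my row frame. Right: the gap is clear between maroon and mustard. I'll shift −1.7 mm sideways, lower to about 3 mm above the trough floor and enter slowly.

>>> send_rows:
  steps:
    - [[0,-0.0017,0.006,0,0,0,0],[0,0,0.006,0,0,0,0],[-0.01,0,0,0,0,0,0],[-0.01,0,0,0,0,0,0],[-0.004,0,0,0,0,0,0],[-0.004,0,0,0,0,0,0],[-0.004,0,0,0,0,0,0],[-0.004,0,0,0,0,0,0],[0,0,0,0,0,0,0]]

```text
t: 17.82
position: [0.5435, -0.0455, 0.1777]
ee_rot: [3.142, -0.0, -3.089]
force: [-0.2, 0.1, -1.8]
opening: 0.343
grip_force: 45.3
```

>>> send_rows:
  steps:
    - [[-0.004,0,0,0,0,0,0],[-0.004,0,0,0,0,0,0],[-0.004,0,0,0,0,0,0],[-0.004,0,0,0,0,0,0],[-0.004,0,0,0,0,0,0],[0,0,0,0,0,0,0]]

```text
t: 18.58
position: [0.5636, -0.0444, 0.1776]
ee_rot: [3.142, -0.0, -3.089]
force: [-1.2, -0.2, -3.1]
opening: 0.346
grip_force: 45.3
```

>>> send_rows:
  steps:
    - [[-0.004,0,0,0,0,0,0],[-0.004,0,0,0,0,0,0],[-0.004,0,0,0,0,0,0],[-0.004,0,0,0,0,0,0],[-0.004,0,0,0,0,0,0],[0,0,0,0,0,0,0]]

```text
t: 19.32
position: [0.5835, -0.0434, 0.1776]
ee_rot: [3.142, -0.0, -3.089]
force: [-0.3, 1.2, -2.4]
opening: 0.344
grip_force: 45.3
```

>>> send_rows:
  steps:
    - [[-0.004,0,0,0,0,0,0],[-0.004,0,0,0,0,0,0],[-0.004,0,0,0,0,0,0],[-0.004,0,0,0,0,0,0],[-0.004,0,0,0,0,0,0],[-0.004,0,0,0,0,0,0],[0,0,0,0,0,0,0]]

```text
t: 20.2
position: [0.6075, -0.0421, 0.1776]
ee_rot: [3.142, -0.0, -3.089]
force: [-0.1, 0.1, -1.5]
opening: 0.347
grip_force: 45.3
```

>>> send_rows:
  steps:
    - [[-0.004,0,0,0,0,0,0],[-0.004,0,0,0,0,0,0],[-0.004,0,0,0,0,0,0],[-0.004,0,0,0,0,0,0],[-0.004,0,0,0,0,0,0],[-0.004,0,0,0,0,0,0],[0,0,0,0,0,0,0]]

```text
t: 21.08
position: [0.6315, -0.0408, 0.1776]
ee_rot: [-3.142, -0.0, -3.089]
force: [-0.0, -0.4, -2.3]
opening: 0.349
grip_force: 45.3
```

>>> send_rows:
  steps:
    - [[-0.004,0,0,0,0,0,0],[-0.004,0,0,0,0,0,0],[-0.004,0,0,0,0,0,0],[-0.003,0,0,0,0,0,0],[-0.002,0,0.001,0,0,0,0],[-0.001,0,0.001,0,0,0,0],[0,0,0.001,0,0,0,0],[0,0,0,0,0,0,0]]

```text
t: 22.08
position: [0.6491, -0.0399, 0.1748]
ee_rot: [3.142, -0.0, -3.089]
force: [-0.6, 0.4, -2.6]
opening: 0.344
grip_force: 45.5
```

>>> send_rows:
  steps:
    - [[-0.001,0,0,0,0,0,0],[-0.001,0,0,0,0,0,0],[-0.001,0,0,0,0,0,0],[0,0,0,0,0,0,0]]

```text
t: 22.58
position: [0.6523, -0.0397, 0.1747]
ee_rot: [-3.142, -0.0, -3.089]
force: [0.4, -0.5, -1.4]
opening: 0.34
grip_force: 45.5
```

>>> send_rows:
  steps:
    - [[-0.001,0,0,0,0,0,0],[0,0,0,0,0,0,0]]

```text
t: 22.82
position: [0.6533, -0.0397, 0.1747]
ee_rot: [3.142, -0.0, -3.089]
force: [0.6, 0.3, -2.9]
opening: 0.345
grip_force: 45.5
```

>>> send_rows:
  steps:
    - [[-0.001,0,0,0,0,0,0],[0,0,0,0,0,0,0]]

```text
t: 23.08
position: [0.6543, -0.0396, 0.1748]
ee_rot: [-3.142, 0.0, -3.089]
force: [0.0, 0.8, -1.8]
opening: 0.343
grip_force: 45.5
```

>>> send_rows:
  steps:
    - [[-0.001,0,0,0,0,0,0],[0,0,0,0,0,0,0]]

```text
t: 23.32
position: [0.6553, -0.0396, 0.1748]
ee_rot: [3.142, -0.0, -3.089]
force: [0.0, 0.4, -2.3]
opening: 0.346
grip_force: 45.4
```

>>> send_rows:
  steps:
    - [[-0.001,0,0,0,0,0,0],[0,0,0,0,0,0,0]]

```text
t: 23.58
position: [0.6563, -0.0396, 0.1747]
ee_rot: [3.142, -0.0, -3.089]
force: [0.4, 0.1, -2.0]
opening: 0.339
grip_force: 45.4
```

>>> send_rows:
  steps:
    - [[-0.001,0,0,0,0,0,0],[0,0,0,0,0,0,0]]

```text
t: 23.82
position: [0.6572, -0.0395, 0.1747]
ee_rot: [-3.142, -0.0, -3.089]
force: [0.1, 0.2, -1.8]
opening: 0.344
grip_force: 45.4
```

>>> send_rows:
  steps:
    - [[-0.001,0,0,0,0,0,0],[0,0,0,0,0,0,0]]

```text
t: 24.08
position: [0.6579, -0.0394, 0.1748]
ee_rot: [3.142, -0.001, -3.089]
force: [-1.9, -0.2, -2.0]
opening: 0.342
grip_force: 45.5
```

>>> send_rows:
  steps:
    - [[-0.001,0,0,0,0,0,0],[0,0,0,0,0,0,0]]

```text
t: 24.32
position: [0.6583, -0.0394, 0.175]
ee_rot: [3.142, -0.002, -3.089]
force: [-5.3, -0.4, 0.7]
opening: 0.345
grip_force: 45.7
```

>>> send_rows:
  steps:
    - [[0,0,0.001,0,0,0,0],[0,0,0,0,0,0,0]]

```text
t: 24.58
position: [0.6583, -0.0394, 0.1749]
ee_rot: [-3.142, -0.001, -3.089]
force: [-6.6, -0.7, 3.5]
opening: 0.343
grip_force: 46.0
```

>>> send_rows:
  steps:
    - [[0,0,0.001,0,0,0,0],[0.001,0,0,0,0,0,0],[0,0,0,0,0,0,0]]

```text
t: 24.95
position: [0.658, -0.0394, 0.1747]
ee_rot: [-3.141, 0.001, -3.089]
force: [-5.4, 0.5, 4.8]
opening: 0.343
grip_force: 46.3
```

>>> send_rows:
  steps:
    - [[0,0,0,0,0,0,0.4],[0,0,0,0,0,0,0.5],[0,0,0,0,0,0,0.7],[0,0,0,0,0,0,0.8],[0,0,0,0,0,0,0.8],[0,0,-0.02,0,0,0,0.8],[0,0,-0.05,0,0,0,0.8],[0,0,-0.06,0,0,0,0.8],[0,0,0,0,0,0,0.8],[0,0,0,0,0,0,0.8]]

```text
t: 26.2
position: [0.6584, -0.0395, 0.3041]
ee_rot: [-3.141, 0.002, -3.089]
force: [0.4, 0.1, -0.2]
opening: 0.803
grip_force: 0.0
```

```bash
cat > chk.py <<'E'
from g import *
import sys
def chk(tag,cam,box):
    im=save(cam,tag);P=cloud(im)
    u0,u1,v0,v1=box
    c=np.array([653.4,-53.9]);t=np.radians(3);d=np.array([np.cos(t),np.sin(t)]);n=np.array([-d[1],d[0]])
    p=P[v0:v1,u0:u1].reshape(-1,3)*1000;q=p[:,:2]-c;S,r=q@d,q@n
    for lab,z0,z1,a,b in(('teal',198,215,-10,40),('must',152,168,-45,5),('maroonrow',108,132,25,95),('green',108,132,-70,-32)):
        k=(p[:,2]>z0)&(p[:,2]<z1)&(r>a)&(r<b)
        if k.sum()>20: print(lab,k.sum(),'S',np.round(np.percentile(S[k],[.5,99.5]),1),'r',np.round(np.percentile(r[k],[.5,99.5]),1),'z',np.round(np.median(p[k,2]),1))
    return im
E
python3 - <<'E'
from chk import *
s=ctrl.get_state();print(s['position'],s['force'])
a=chk('w5','wrist',(200,480,60,400))['frame'];b=chk('s5','scene',(310,400,190,310))['frame']
a=cv2.resize(a,(480,360));b=cv2.resize(b[190:310,300:400],(300,360));cv2.imwrite('pics/c5.png',np.hstack([a,b])[:,:,::-1])
E
```

```text
[ 0.65838079 -0.03945551  0.30413231] [ 0.36155083  0.14909358 -0.23733904]
teal 9156 S [-53.7  63.9] r [ 0.8 30.5] z 206.4
must 6550 S [-55.4  62.3] r [-31.  -2.] z 161.3
maroonrow 9710 S [-55.1 189.5] r [35.1 87. ] z 120.5
green 3749 S [-54.5  62.3] r [-57.8 -37.2] z 126.2
teal 711 S [-54.6  64.3] r [-2.4 30.6] z 205.5
must 771 S [-55.9  62.4] r [-33.3   1.9] z 160.8
green 699 S [-55.1  62.2] r [-60.3 -32. ] z 125.0
```

View pics/c5.png

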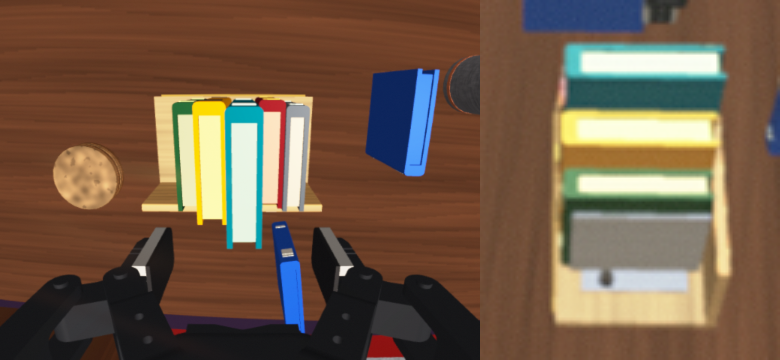

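The teal book sits between the maroon and mustard books, spine out, against the back and level on the floor. The gripper is clear, so I'm handing it in.

```bash
python3 -c "
from station import ctrl
print(ctrl.finish_job())"
```

```text
the job is handed in; nothing more can be done
None
```

The tall teal book now stands between the maroon and mustard books, spine out, upright on the trough floor and against the back; I handed the job in at about 26 s, and no measured wrist force exceeded 13 N.

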